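# Balance wheel home on the shaker spindle, cover plate held over its screw holes

## Task

The shaker drive is being put back together: pick up the steel balance wheel by its hub and lower it gently over the spindle in the open grey case until it rests on its shoulder, then let go of it. Then take the cover plate by its bow handle, turn it the way round in which its four holes match, and hold it level and still about a centimetre above the rim, so that each threaded hole shows whole through its hole in the cover and a colleague can start the screws. Finish while still holding it there: never let the cover touch the case, whose seal must not be shifted, and leave the beaker, the small bottle and the tape roll where they stand.

Things in the scene. Friction and masses are not known exactly. Their poses are not given: they have to be found in the camera images.
- drive_unit: Fixed drive unit of a bench shaker, cover off: open-topped grey case 110 (x) x 140 (y) x 75 mm high. Origin: centre of its underside on the bench. x runs from its front (white panel with dark dial and switch) to its back, y to the left seen from the front, z up. Walls 6 mm; a black seal strip on the rim stands 1.5 mm proud. 18 mm square bosses inside the walls carry the threaded holes, flush with the rim.
- spindle_seat (a point): Centre of the shoulder at the foot of the upright spindle in the case, where the wheel's underside comes to rest: (0, 5, 22) mm in the drive unit's frame. Spindle 11 mm in diameter, tapered tip 66 mm above the bench (9 mm below the rim). But for the bosses, the inside is clear 49 mm to front and back of the spindle, 59 mm to its left, 69 mm to its right, down to 36 mm above the bench.
- wheel: Steel balance wheel, 0.3 kg: disc 60 mm in diameter, 14 mm thick, with a plain hub 28 mm in diameter on top, 48 mm high in all; a 15 mm bore goes right through. It stands on the bench, hub up. Origin: centre of its underside; z up along the bore. Home on the spindle, its hub ends 5 mm below the case rim.
- cover: Aluminium cover plate, 110 (x) x 140 (y) x 5 mm, 0.24 kg, flat on the bench, a black bow handle on its middle. Origin: centre of its underside, z up, x towards the edge whose right-hand hole is inset (a small grey plug sits 30 mm that way). Four 14 mm holes in the pattern of the threaded holes: they match one way round only, with x and y along the drive unit's x and y.
- handle (a point): Middle of the cover's handle bar, at (0, 0, 38) mm in the cover's frame: a straight flat-sided bar along the cover's y, 80 mm long, 10 mm wide, 12 mm high, on two end posts; 27 mm of free height under it over 60 mm of length. The cover balances under this point.
- thread_1 (a point): Mouth of the front left threaded hole (6 mm across) in the case rim, at (-43, 58, 75) mm in the drive unit's frame.
- thread_2 (a point): Mouth of the front right threaded hole (6 mm across) in the case rim, at (-43, -58, 75) mm in the drive unit's frame.
- thread_3 (a point): Mouth of the back left threaded hole (6 mm across) in the case rim, at (43, 58, 75) mm in the drive unit's frame.
- thread_4 (a point): Mouth of the back right (the inset one) threaded hole (6 mm across) in the case rim, at (43, -33, 75) mm in the drive unit's frame.
- hole_1 (a point): Centre, at the underside, of the cover's front left hole (14 mm across), at (-43, 58, 0) mm in the cover's frame; belongs over thread_1.
- hole_2 (a point): Centre, at the underside, of the cover's front right hole (14 mm across), at (-43, -58, 0) mm in the cover's frame; belongs over thread_2.
- hole_3 (a point): Centre, at the underside, of the cover's back left hole (14 mm across), at (43, 58, 0) mm in the cover's frame; belongs over thread_3.
- hole_4 (a point): Centre, at the underside, of the cover's back right (the inset one) hole (14 mm across), at (43, -33, 0) mm in the cover's frame; belongs over thread_4.
- pipette_carousel: Obstacle, not to be handled: cream pipette stand 320 mm high, behind and between the cover and the drive unit; its arms (165 to 290 mm up) and the one pipette hung on their far side reach 130 mm from its axis. Origin: centre of its foot (126 mm across). Carry things past it on the robot's side.
- beaker: Bystander: empty clear glass beaker, 45 mm across, 52 mm high, upright. Origin: centre of its base.
- bottle: Bystander: small amber bottle with a red screw cap, 37 mm across, 72 mm high, upright. Origin: centre of its base.
- tape_roll: Bystander: roll of beige tape lying flat, 98 mm across, 20 mm high. Origin: centre of its underside.

How it is judged:
By the outcome, as a careful person would: the job done as asked, in the order asked, and still so for the second after the job is handed in, while the arm keeps its last pose, push and grip.
It also fails if it takes over 59 s, if anything falls off the work surface, if the arm or the gripper's body presses on something with over 40 N, if the wrist force passes 120 N, or if a joint passes its speed limit or range.

## Robot

A 6-joint arm with a two-finger parallel gripper is mounted at the origin on a cart in front of the work surface, level with it; the furniture and walls round the work are solid. World frame = base frame: x ahead of the robot, y to its left, z up, the work surface at z = 0. Lengths are in mm, angles in rad, forces in N, time in s.
With the tool pointing down it reaches from about 350 to 850 mm from the base axis. Payload 8.1 kg.
Tool frame: the origin (TCP) lies midway between the tips of the shut fingers; the grasp point (between the pads) lies 19 mm behind it; z points along the fingers, y is the direction in which the jaws open and shut (so a half turn about z gives the same grasp; the last joint's range is limited). The gripper opens to 93 mm and grips with 3 to 60 N. Pads are 15 mm wide; open, the fingers measure 128 mm over their backs; the gripper's body (75 mm by 188 mm) begins 65 mm behind the grasp point.
Start: joints at [-0.085, 0.13, 1.488, -0, 1.523, -0.085], TCP at [600.004, 0.022, 188.035] pointing down, gripper open.
Joint ranges: [-2.96, 2.96], [-0.89, 2.26], [0.02, 2.5], [-1.34, 4.48], [0, 2.73], [-2.66, 2.66]. Speed limits (rad/s): [2.39, 2.39, 2.79, 3.14, 3.14, 3.14].

## Interface

Orientations are given as a rotation vector (axis times angle).
In Python, from plant import robot, imaging, finish_job gives the robot as it stands.
- The arm moves only by the shell command python3 -m jog 'ROWS' [FORCE]. ROWS is JSON, a list of rows, each an object with "fingers": the opening, from -1 (shut) to 1 (fully open); "translation": the shift along the tool's x, y, z in units of 40 cm (1.0 is 40 cm), a list of three; "turn": the turn, a rotation vector about the tool's x, y, z in units of pi rad (1.0 is pi rad), a list of three. A call has 1 to 12 rows; each row is the pose to reach, as a shift and turn from the pose commanded when the call began, along the tool's axes at that moment, turning the shorter way round; what a row does not reach only later rows make up. A row lasts 1/8 s, in which the tool goes at most 62.5 mm and 10.7 degrees, less where a joint would pass 70% of its speed; a pose out of reach is approached as far as the arm can. A call with a number of a shift or a turn outside -1 to 1 is refused whole. A call with a gripper value outside its range is refused whole. The fingers move at their own pace and stop on an object; FORCE is the grip in N (left out, the last holds). Time passes only in rows, so rows that repeat a pose let the fingers close. It gives the time, the measured TCP pose, the force and the opening at its end, in the units of the state.
- robot.state(): the state, without advancing time (a new reading comes with each control period).
- imaging.read_camera(name): name is "scene" or "side" or "wrist"; returns the picture (400x640x3 uint8, red, green, blue); there is no depth.
- imaging.camera_params(name): a dict with "mtx" (3x3 intrinsics, pixels), "xyz" and "attitude" of the camera in the world; the wrist camera has in their place "mount" (4x4, takes a point from camera to tool coordinates, whose origin is the TCP and whose axes are the flange's). Camera axes: x right, y up, looking along -z (the intrinsics and any distortion apply to the point x, -y, -z); pixel columns grow to the right and rows downward; lengths in mm; the calibration is good to about 2 mm. The wrist camera is an equidistant fisheye: a pixel r from the principal point sees the ray r / f radians off the axis. A picture is of the moment at which its call begins: read the wrist's pose just before it. camera_params takes no time and is no camera call.
- finish_job(): hands the job in, once; it reports no verdict.
The state is a dict: "t": time; "joints": joint angles; "qd": joint speeds; "joint_efforts": joint torques, N m; "eef_pos": TCP position; "tool_rot": TCP orientation; "contact_force": force on the tool from outside, world axes, zero at the start; "torque": the same for the moment, N m; "gripper_width": finger opening in mm.
Only numpy, scipy, OpenCV 4.12 (cv2) and the standard library are available. Lean on these libraries where they do the work, as an engineer would, in place of code of your own. Each camera call takes 0.05 s, during which the arm holds its last target. There are 200 camera calls.

## Working session

There is one attempt and no reset: what is moved stays moved. The work goes in short steps, Python scripts to look and compute and a shell command to move; the robot and the scene stay as the last step left them, time stands still between calls to the robot, and variables do not carry over. Pictures are saved under pics/ and viewed, about 8 in all and at most 12, crops included, and the job is handed in when it is done.

```bash
ls; mkdir -p pics; python3 - <<'E'
from plant import robot, imaging
import cv2
s=robot.state();print(s)
for n in("scene","side","wrist"):
    im=imaging.read_camera(n);cv2.imwrite(f"pics/{n}0.png",im[:,:,::-1]);print(n,imaging.camera_params(n))
E
```

```text
pics
{'t': 0.0, 'joints': array([-8.53816499e-02,  1.31189008e-01,  1.48926180e+00,  2.66580103e-05,
        1.52298980e+00, -8.54423439e-02]), 'qd': array([ 1.25851608e-03,  5.28695825e-05, -1.68370819e-03,  5.36316361e-04,
        1.37330728e-03,  2.61268550e-04]), 'joint_efforts': array([-1.61290725e-03, -5.59853125e+01, -4.91755986e+01,  7.67333270e-02,
        3.59135563e-02, -2.97389461e-04]), 'eef_pos': array([5.99381195e+02, 9.72209662e-02, 1.86980467e+02]), 'tool_rot': array([-2.22036359e+00, -2.22049547e+00,  1.83714633e-03]), 'contact_force': array([ 0.1327183 , -0.75149113,  0.29881789]), 'torque': array([ 0.00683032,  0.01997103, -0.01899395]), 'gripper_width': 93.17728636617939}
scene {'mtx': array([[516.28336812,   0.        , 314.92694942],
       [  0.        , 516.28336812, 205.64283081],
       [  0.        ,   0.        ,   1.        ]]), 'xyz': array([-286.27008968,  889.71557445,  622.20981814]), 'attitude': array([ 0.54854254, -1.20027524, -2.02155656])}
side {'mtx': array([[512.06729134,   0.        , 314.04188943],
       [  0.        , 512.06729134, 202.11436715],
       [  0.        ,   0.        ,   1.        ]]), 'xyz': array([ 148.77830425, 1116.87872125,  643.3701023 ]), 'attitude': array([ 0.23595209, -1.40702699, -2.45827693])}
wrist {'mtx': array([[309.70691629,   0.        , 322.49351944],
       [  0.        , 309.70691629, 199.05916822],
       [  0.        ,   0.        ,   1.        ]]), 'mount': array([[ 3.17136749e-05,  9.65953595e-01,  2.58715386e-01,
         7.18671065e+01],
       [ 9.99999993e-01, -1.11771057e-06, -1.18408181e-04,
        -6.39724458e-01],
       [-1.14087639e-04,  2.58715387e-01, -9.65953589e-01,
        -1.96508602e+02],
       [ 0.00000000e+00,  0.00000000e+00,  0.00000000e+00,
         1.00000000e+00]])}
```

View pics/scene0.png

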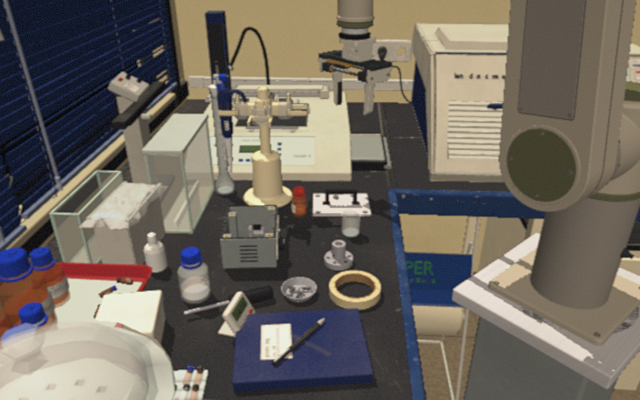

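View pics/wrist0.png

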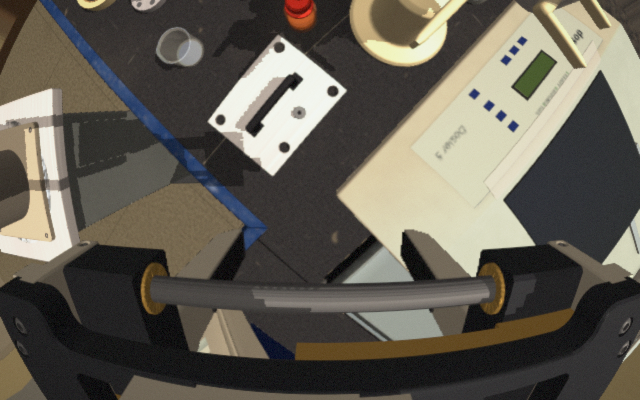

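```bash
cat > h.py <<'E'
import numpy as np, cv2
from scipy.spatial.transform import Rotation as R
from plant import robot, imaging
def cam(name, s=None):
    p=imaging.camera_params(name); K=p["mtx"]
    if name!="wrist": return K,R.from_rotvec(p["attitude"]).as_matrix(),np.array(p["xyz"])
    Rt=R.from_rotvec(s["tool_rot"]).as_matrix(); M=p["mount"]
    return K,Rt@M[:3,:3],Rt@M[:3,3]+s["eef_pos"]
def ray(name,uv,s=None):
    K,A,o=cam(name,s); x=(uv[0]-K[0,2])/K[0,0]; y=(uv[1]-K[1,2])/K[1,1]
    if name=="wrist":
        r=np.hypot(x,y)+1e-12; d=np.array([x/r*np.sin(r),y/r*np.sin(r),np.cos(r)])
    else: d=np.array([x,y,1.])
    return o,A@(d*[1,-1,-1])
def onz(name,uv,z,s=None):
    o,d=ray(name,uv,s); return o+d*(z-o[2])/d[2]
def proj(name,P,s=None):
    K,A,o=cam(name,s); c=(np.atleast_2d(P)-o)@A*[1,-1,-1]
    if name=="wrist":
        r=np.hypot(c[:,0],c[:,1]); th=np.arctan2(r,c[:,2]); q=c[:,:2]/(r[:,None]+1e-12)*th[:,None]
    else: q=c[:,:2]/c[:,2:]
    return q*[K[0,0],K[1,1]]+K[:2,2]
def snap(name,fn):
    s=robot.state(); im=imaging.read_camera(name)[:,:,::-1].copy(); cv2.imwrite(f"pics/{fn}.png",im); return s,im
def tri(rays):
    A=0;b=0
    for o,d in rays:
        d=d/np.linalg.norm(d); P=np.eye(3)-np.outer(d,d); A=A+P; b=b+P@o
    return np.linalg.solve(A,b)
E
python3 - <<'E'
from h import *
np.set_printoptions(precision=1,suppress=True)
s=robot.state()
for n,uv,z in [("wheel",(339,265),0),("hubtop",(339,243),48),("du topNL",(222,237),75),("du topNR",(277,236),75),("du FL",(229,208),75),("FR",(276,208),75),("beaker",(351,232),0),("bottle",(300,213),0),("tape",(355,290),10),("car",(267,193),0)]:
    print(n,onz("scene",uv,z))
for uv in [(279,47),(332,91),(220,119),(284,147)]: print("hole",onz("wrist",uv,5,s))
print("plug",onz("wrist",(298,112),5,s), "bar",onz("wrist",(293,78),44,s),onz("wrist",(252,129),44,s))
print("bottle",onz("wrist",(300,10),72,s),"beaker",onz("wrist",(185,47),0,s))
E
```

```text
wheel [348.8 271.8   0. ]
hubtop [356.5 265.8  48. ]
du topNL [496.2 455.6  75. ]
du topNR [426.9 370.7  75. ]
du FL [589.1 379.4  75. ]
FR [520.9 301.6  75. ]
beaker [426.1 160.6   0. ]
bottle [572.4 192.1   0. ]
tape [258.6 315.3  10. ]
car [712.8 189.    0. ]
hole [545.9 161.6   5. ]
hole [610.1 105.1   5. ]
hole [470.1  74.4   5. ]
hole [551.4  36.7   5. ]
plug [569.1  79.5   5. ] bar [566.8 116.5  44. ] [520.7  61.2  44. ]
bottle [576.1 185.7  72. ] beaker [418.8 175.1   0. ]
```

View pics/side0.png

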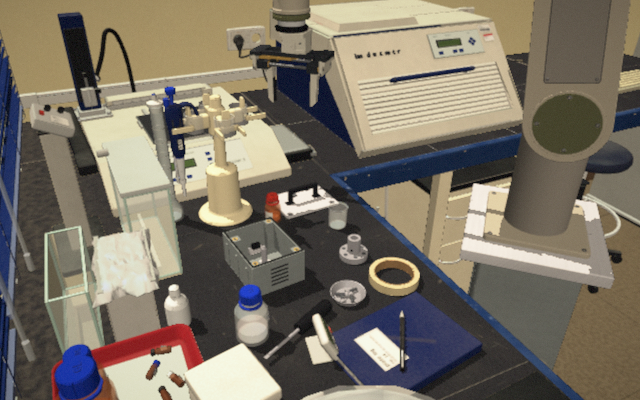

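```bash
python3 -m jog '[{"fingers":1,"translation":[0.61,-0.54,0],"turn":[0,0,-0.283]},{"fingers":1,"translation":[0.61,-0.54,0],"turn":[0,0,-0.283]},{"fingers":1,"translation":[0.61,-0.54,0],"turn":[0,0,-0.283]},{"fingers":1,"translation":[0.61,-0.54,0],"turn":[0,0,-0.283]},{"fingers":1,"translation":[0.61,-0.54,0],"turn":[0,0,-0.283]},{"fingers":1,"translation":[0.61,-0.54,0],"turn":[0,0,-0.283]},{"fingers":1,"translation":[0.61,-0.54,0],"turn":[0,0,-0.283]},{"fingers":1,"translation":[0.61,-0.54,0],"turn":[0,0,-0.283]}]'
python3 - <<'E'
from h import *
s,im=snap("wrist","w1");print(s["eef_pos"],s["tool_rot"],s["t"])
E
```

```text
t: 1.15
eef_pos: [384.9, 243.1, 188.0]
tool_rot: [1.053, 2.959, -0.001]
contact_force: [0.3, -0.0, 0.1]
gripper_width: 93.0
[384.9106469  243.07924058 187.95394625] [ 1.05304062e+00  2.95947298e+00 -7.08619170e-04] 1.15
```

View pics/w1.png

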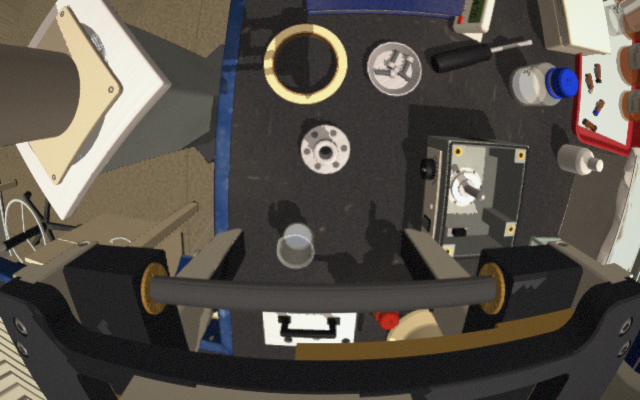

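```bash
python3 - <<'E'
import cv2,numpy as np
im=cv2.imread("pics/w1.png")
a=cv2.resize(im[115:180,295:360],None,fx=5,fy=5,interpolation=cv2.INTER_CUBIC)
b=cv2.resize(im[130:250,415:535],None,fx=4,fy=4,interpolation=cv2.INTER_CUBIC)
c=np.zeros((480,805,3),np.uint8);c[:325,:325]=a;c[:,325:]=b
cv2.imwrite("pics/c1.png",c[:,:800])
E
```

```text
(no output)
```

View pics/c1.png

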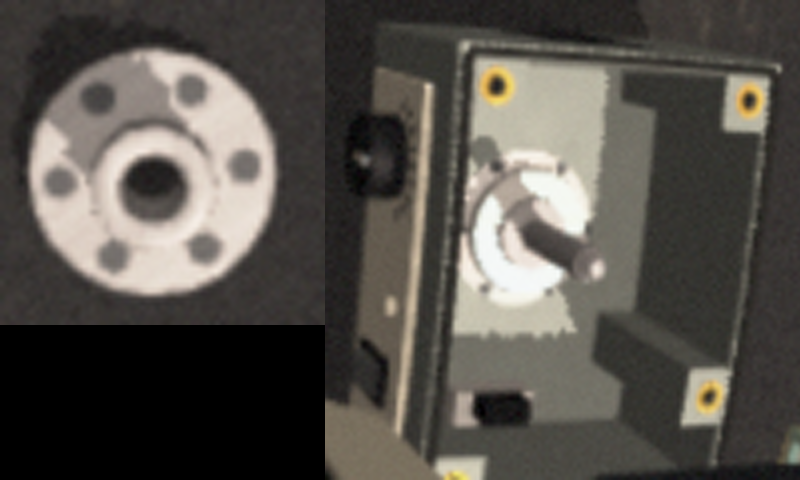

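```bash
cat >> h.py <<'E'
def fit2d(loc,P):  # planar rigid fit world=R(yaw)loc+t
    a=np.array(loc,float)[:,:2];b=np.array(P)[:,:2];ca,cb=a.mean(0),b.mean(0)
    z=((a-ca)@[1,1j]).conj()@((b-cb)@[1,1j]); y=np.angle(z); c,s_=np.cos(y),np.sin(y)
    Q=np.array([[c,-s_],[s_,c]]); t=cb-Q@ca; return y,t,(a@Q.T+t-b)
TH=np.array([[-43,58],[-43,-58],[43,58],[43,-33.]])
E
python3 - <<'E'
from h import *
np.set_printoptions(precision=1,suppress=True)
im=cv2.imread("pics/w1.png"); s=dict(eef_pos=np.array([384.91,243.08,187.95]),tool_rot=np.array([1.05304,2.95947,-.0007]))
h=cv2.cvtColor(im,cv2.COLOR_BGR2HSV); m=cv2.inRange(h,(12,110,110),(32,255,255)); m[:,:420]=0;m[:,530:]=0;m[:130]=0;m[250:]=0
n,l,st,c=cv2.connectedComponentsWithStats(m); print(st[1:,4],c[1:])
pts=[(458.2,151.2),(521,154.8),(511,228.8)]
W=[onz("wrist",p,75,s) for p in pts]; print(np.array(W))
y,t,e=fit2d(TH[[0,2,3]],W);print("drive",y,t,e)
c_,s_=np.cos(y),np.sin(y);print("spindle pred",t+np.array([[c_,-s_],[s_,c_]])@[0,5],"tip",onz("wrist",(482.5,196.8),66,s))
print("wheel hubtop",onz("wrist",(325.8,151.9),48,s),"disc",onz("wrist",(295+153/5,115+172/5),14,s))
E
```

```text
[50 36 30  8] [[457.5 151. ]
 [520.6 154.6]
 [510.6 228.9]
 [447.  248.6]]
[[443.6 382.   75. ]
 [497.5 448.6  75. ]
 [568.2 391.4  75. ]]
drive 0.8898181269485493 [515.6 378.8] [[-0.2 -0.1]
 [ 0.1  0.1]
 [ 0.1  0. ]]
spindle pred [511.7 381.9] tip [510.9 381.3  66. ]
wheel hubtop [359.8 268.   48. ] disc [360.4 267.6  14. ]
```

```bash
python3 -m jog '[{"fingers":1,"translation":[0.0875,0.009,0.1],"turn":[0,0,0]},{"fingers":1,"translation":[0.0875,0.009,0.25],"turn":[0,0,0]},{"fingers":1,"translation":[0.0875,0.009,0.36],"turn":[0,0,0]},{"fingers":1,"translation":[0.0875,0.009,0.40],"turn":[0,0,0]},{"fingers":1,"translation":[0.0875,0.009,0.42],"turn":[0,0,0]},{"fingers":-0.3,"translation":[0.0875,0.009,0.42],"turn":[0,0,0]},{"fingers":-1,"translation":[0.0875,0.009,0.42],"turn":[0,0,0]},{"fingers":-1,"translation":[0.0875,0.009,0.42],"turn":[0,0,0]},{"fingers":-1,"translation":[0.0875,0.009,0.42],"turn":[0,0,0]},{"fingers":-1,"translation":[0.0875,0.009,0.42],"turn":[0,0,0]}]' 25
```

```text
t: 2.45
eef_pos: [359.2, 269.0, 20.3]
tool_rot: [1.05, 2.961, 0.0]
contact_force: [0.1, -0.9, 0.8]
gripper_width: 47.7
```

```bash
python3 -m jog '[{"fingers":-1,"translation":[0,0,0],"turn":[0,0,0]},{"fingers":-1,"translation":[0,0,0],"turn":[0,0,0]},{"fingers":-1,"translation":[0,0,0],"turn":[0,0,0]},{"fingers":-1,"translation":[0,0,0],"turn":[0,0,0]},{"fingers":-1,"translation":[0,0,0],"turn":[0,0,0]}]' 25; python3 - <<'E'
from h import *
s=robot.state();print(s["eef_pos"],s["tool_rot"], R.from_rotvec(s["tool_rot"]).as_matrix().round(4))
E
```

```text
t: 3.08
eef_pos: [359.1, 268.9, 20.0]
tool_rot: [-1.05, -2.961, 0.0]
contact_force: [-0.7, 0.3, 0.3]
gripper_width: 1.0
[359.09874674 268.8669047   20.02760858] [-1.05024476e+00 -2.96083333e+00  2.07692387e-05] [[-0.7765  0.6301 -0.    ]
 [ 0.6301  0.7765 -0.    ]
 [ 0.     -0.     -1.    ]]
```

```bash
python3 - <<'E'
from h import *
s,im=snap("wrist","w2");s2,i2=snap("side","s2");
c=np.zeros((400,800,3),np.uint8);c[:,:440]=im[:,100:540];c[:,440:]=cv2.resize(i2[180:320,270:396],(360,400),interpolation=cv2.INTER_CUBIC);cv2.imwrite("pics/c2.png",c);print(s["t"],s["gripper_width"])
E
```

```text
3.075 1.027197333572192
```

View pics/c2.png

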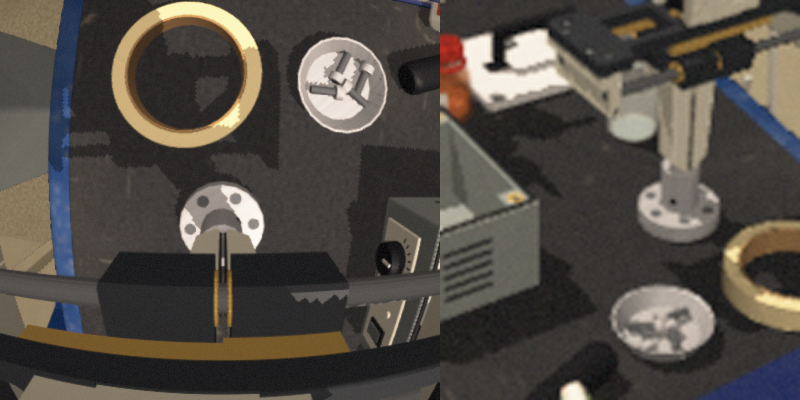

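```bash
python3 - <<'E'
from h import *
np.set_printoptions(precision=1,suppress=True)
s=robot.state()
im=cv2.imread("pics/w2.png");h=cv2.cvtColor(im,cv2.COLOR_BGR2HSV)
m=cv2.inRange(h,(0,0,95),(180,70,255));m[:175]=0;m[250:]=0;m[:,:270]=0;m[:,375:]=0
n,l,st,c=cv2.connectedComponentsWithStats(m);i=1+np.argmax(st[1:,4]);print(st[i])
for uv in [(279.5,224),(364.5,224),(322,182)]: 
    P=onz("wrist",uv,14,s); print(P,(P-s["eef_pos"])@R.from_rotvec(s["tool_rot"]).as_matrix())
# triangulate hub top & disc from side/scene
print("TCP in side",proj("side",s["eef_pos"]),"wheel(360,268)top",proj("side",[360,268,48]))
E
```

```text
[ 279  182   86   68 4531]
[340.1 245.4  14. ] [ -0.  -30.2   6. ]
[377.4 291.5  14. ] [-0.  29.1  6. ]
[335.6 287.2  14. ] [29.8 -0.5  6. ]
TCP in side [[353.9 248.5]] wheel(360,268)top [[354.1 237.1]]
```

```bash
python3 - <<'E'
from h import *
np.set_printoptions(precision=1,suppress=True)
s=robot.state();M=R.from_rotvec(s["tool_rot"]).as_matrix()
print(proj("wrist",[s["eef_pos"]+M@np.array(v) for v in ([0,0,0],[0,0,-19],[0,0,-28])],s)); print("side TCP, hubtop-at-TCP",proj("side",[s["eef_pos"],s["eef_pos"]+[0,0,28]]))
im=cv2.imread("pics/w2.png");i2=cv2.imread("pics/s2.png")
c=np.zeros((500,800,3),np.uint8);c[:,:500]=cv2.resize(im[170:270,272:372],(500,500),interpolation=cv2.INTER_CUBIC);c[:,500:]=cv2.resize(i2[215:265,335:365+0],(300,500),interpolation=cv2.INTER_CUBIC);cv2.imwrite("pics/c3.png",c)
E
```

```text
[[322.7 227.1]
 [322.8 237.7]
 [322.8 243.4]]
side TCP, hubtop-at-TCP [[353.9 248.5]
 [354.5 237.4]]
```

View pics/c3.png

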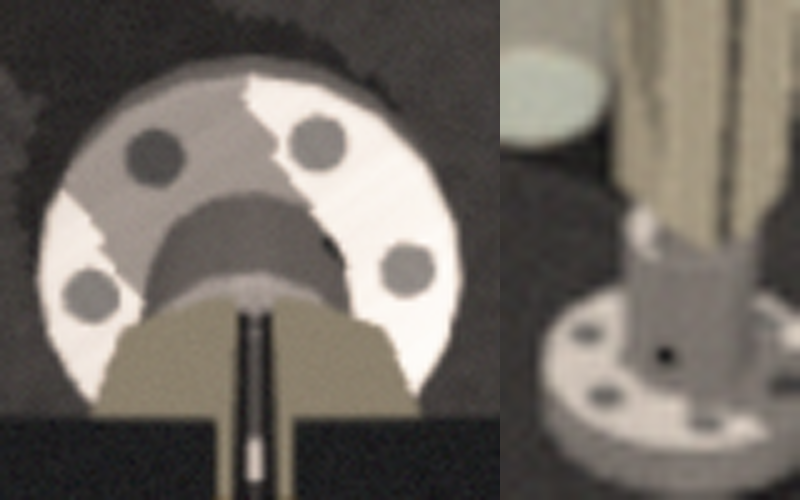

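```bash
python3 -m jog '[{"fingers":-1,"translation":[0,0,-0.05],"turn":[0,0,0]},{"fingers":0.4,"translation":[0,0,-0.1],"turn":[0,0,0]},{"fingers":0.4,"translation":[0,0,-0.1],"turn":[0,0,0]},{"fingers":0.4,"translation":[0,0,-0.1],"turn":[0,0,0]},{"fingers":0.4,"translation":[0,0,-0.1],"turn":[0,0,0]},{"fingers":0.4,"translation":[0,0,-0.1],"turn":[0,0,0]},{"fingers":0.4,"translation":[0,0,-0.1],"turn":[0,0,0]},{"fingers":0.4,"translation":[0,0,-0.1],"turn":[0,0,0]}]' 25
python3 - <<'E'
from h import *
s,im=snap("wrist","w4");s2,i2=snap("side","s4");print(s["eef_pos"],s["gripper_width"])
np.set_printoptions(precision=1,suppress=True)
M=R.from_rotvec(s["tool_rot"]).as_matrix();w=s["gripper_width"]/2
for z in (0,-28):print(z,proj("side",[s["eef_pos"]+M@np.array([0,y,z]) for y in(-w,w)]),proj("wrist",[s["eef_pos"]+M@np.array([7.5,y,z]) for y in(-w,w)],s))
c=np.zeros((400,800,3),np.uint8);c[:,:400]=cv2.resize(im[140:300,242:402],(400,400));c[:,400:]=cv2.resize(i2[195:275,314:394],(400,400),interpolation=cv2.INTER_CUBIC);cv2.imwrite("pics/c4.png",c)
E
```

```text
t: 4.18
eef_pos: [359.0, 268.8, 59.9]
tool_rot: [-1.05, -2.961, 0.0]
contact_force: [0.5, -0.2, 0.8]
gripper_width: 63.5
[359.02139964 268.84563396  59.91266281] 63.50700191719949
0 [[367.3 228.2]
 [341.9 237.1]] [[275.6 216.4]
 [369.9 216.4]]
-28 [[368.1 216.7]
 [342.3 225.4]] [[268.8 231.3]
 [376.8 231.3]]
```

View pics/c4.png

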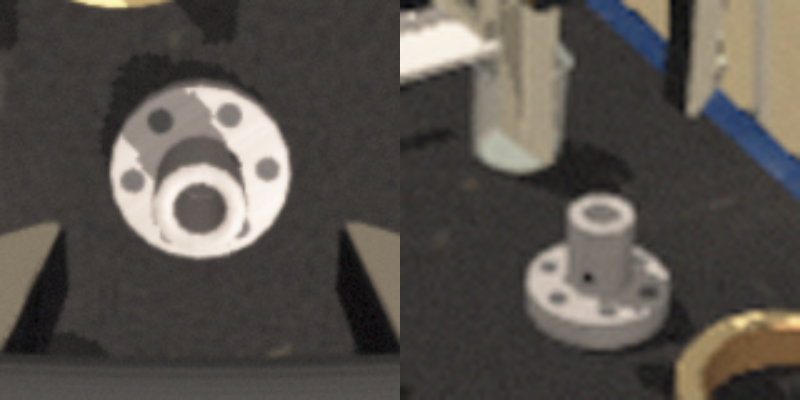

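```bash
python3 - <<'E'
from h import *
np.set_printoptions(precision=1,suppress=True)
s=robot.state();M=R.from_rotvec(s["tool_rot"]).as_matrix()
P=tri([ray("side",(372,218)),ray("wrist",(380,229),s)]);print(P,(P-s["eef_pos"])@M)
P=onz("wrist",(322.4,222.8),48,s);print((P-s["eef_pos"])@M)
E
python3 -m jog '[{"fingers":0.4,"translation":[0,0,0.08],"turn":[0,0,0]},{"fingers":0.4,"translation":[0,0,0.125],"turn":[0,0,0]},{"fingers":0.4,"translation":[0,0,0.145],"turn":[0,0,0]},{"fingers":0.4,"translation":[0,0,0.155],"turn":[0,0,0]},{"fingers":0.4,"translation":[0,0,0.16],"turn":[0,0,0]},{"fingers":0.4,"translation":[0,0,0.16],"turn":[0,0,0]}]'
```

```text
[334.5 305.9 133.7] [ 42.4  13.2 -73.7]
[-1.1 -0.2 12. ]
t: 5.03
eef_pos: [359.5, 269.1, -3.5]
tool_rot: [1.05, 2.96, 0.001]
contact_force: [0.6, -0.2, 0.0]
gripper_width: 64.9
```

```bash
python3 -m jog '[{"fingers":0.4,"translation":[0,0,0.008],"turn":[0,0,0]},{"fingers":0.4,"translation":[0,0,0.014],"turn":[0,0,0]},{"fingers":-1,"translation":[0,0,0.014],"turn":[0,0,0]},{"fingers":-1,"translation":[0,0,0.014],"turn":[0,0,0]},{"fingers":-1,"translation":[0,0,0.014],"turn":[0,0,0]},{"fingers":-1,"translation":[0,0,0.014],"turn":[0,0,0]},{"fingers":-1,"translation":[0,0,0.014],"turn":[0,0,0]},{"fingers":-1,"translation":[0,0,0.014],"turn":[0,0,0]}]' 25
```

```text
t: 6.02
eef_pos: [359.1, 268.8, -9.5]
tool_rot: [-1.05, -2.961, 0.0]
contact_force: [-0.5, 0.0, 1.2]
gripper_width: 27.3
```

```bash
python3 -m jog '[{"fingers":-1,"translation":[0,0,-0.1],"turn":[0,0,0]},{"fingers":-1,"translation":[0,0,-0.2],"turn":[0,0,0]},{"fingers":-1,"translation":[0,0,-0.275],"turn":[0,0,0]},{"fingers":-1,"translation":[-0.03,0.1,-0.275],"turn":[0,0,0]},{"fingers":-1,"translation":[-0.06,0.24,-0.275],"turn":[0,0,0]},{"fingers":-1,"translation":[-0.09,0.36,-0.275],"turn":[0,0,0]},{"fingers":-1,"translation":[-0.115,0.459,-0.275],"turn":[0,0,0]},{"fingers":-1,"translation":[-0.115,0.459,-0.275],"turn":[0,0,0]},{"fingers":-1,"translation":[-0.115,0.459,-0.275],"turn":[0,0,0]}]'
python3 - <<'E'
from h import *
s,im=snap("wrist","w5");s2,i2=snap("side","s5");s2,i3=snap("scene","e5");s=robot.state();print(s["eef_pos"],s["tool_rot"],s["contact_force"])
c=np.zeros((400,800,3),np.uint8);c[:,:500]=im[:,60:560];c[:200,500:]=cv2.resize(i2[170:290,210:390-60+60],(300,200));c[200:,500:]=cv2.resize(i3[160:280,180:360],(300,200));cv2.imwrite("pics/c5.png",c)
E
```

```text
t: 7.15
eef_pos: [509.6, 381.9, 99.3]
tool_rot: [-1.05, -2.96, 0.003]
contact_force: [-0.3, -0.3, -2.0]
gripper_width: 27.3
[509.85627434 381.98650042 100.6777362 ] [-1.05030645e+00 -2.96076145e+00  1.13980516e-04] [ 0.41462633  0.28444046 -2.43670973]
```

View pics/c5.png

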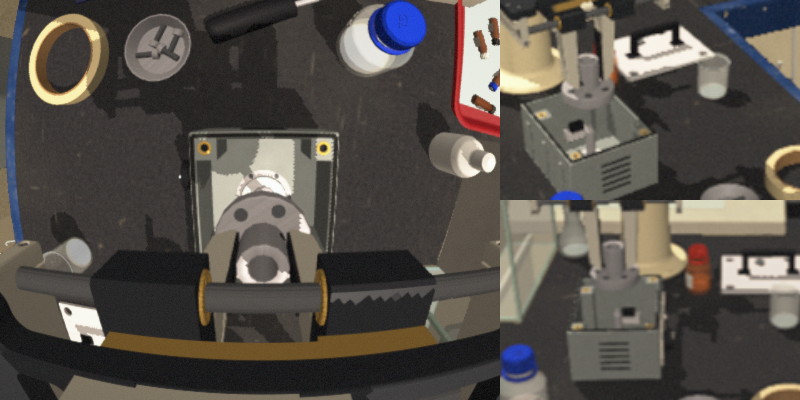

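```bash
python3 - <<'E'
from h import *
np.set_printoptions(precision=1,suppress=True)
s=robot.state();M=R.from_rotvec(s["tool_rot"]).as_matrix()
im=cv2.imread("pics/w5.png");h=cv2.cvtColor(im,cv2.COLOR_BGR2HSV)
m=cv2.inRange(h,(12,110,110),(32,255,255));m[:125]=0;m[170:]=0;m[:,:250]=0;m[:,400:]=0
n,l,st,c=cv2.connectedComponentsWithStats(m);print(st[1:,4],c[1:])
k=1+np.argsort(-st[1:,4])[:2];p=sorted(c[k].tolist())
W=[onz("wrist",q,75,s) for q in p];print(np.array(W));y,t,e=fit2d(TH[[0,2]],W);print("drive",y,t,e)
Q=np.array([[np.cos(y),-np.sin(y)],[np.sin(y),np.cos(y)]]);sp=t+Q@[0,5];print("spindle",sp,"tool",((np.append(sp,0)-s["eef_pos"])@M)[:2])
z=-57.5
for v in ([0,0,z],[14,0,z],[0,14,z],[0,-14,z],[-14,0,z],[30,0,z+34]): print(v,proj("wrist",s["eef_pos"]+M@np.array(v),s))
cv2.imwrite("pics/c6.png",cv2.resize(im[180:300,240:400],(800,600),interpolation=cv2.INTER_CUBIC))
E
```

```text
[104 105] [[263.9 147.7]
 [383.  147.6]]
[[443.1 381.2  75. ]
 [497.5 448.4  75. ]]
drive 0.8900910038054661 [515.4 378.3] [[ 0.2  0.2]
 [-0.2 -0.2]]
spindle [511.5 381.4] tool [-1.6  0.6]
[0, 0, -57.5] [[322.8 266.5]]
[14, 0, -57.5] [[322.9 240.9]]
[0, 14, -57.5] [[350.7 266.3]]
[0, -14, -57.5] [[295.  266.3]]
[-14, 0, -57.5] [[322.8 290. ]]
[30, 0, -23.5] [[322.8 192.2]]
```

View pics/c6.png

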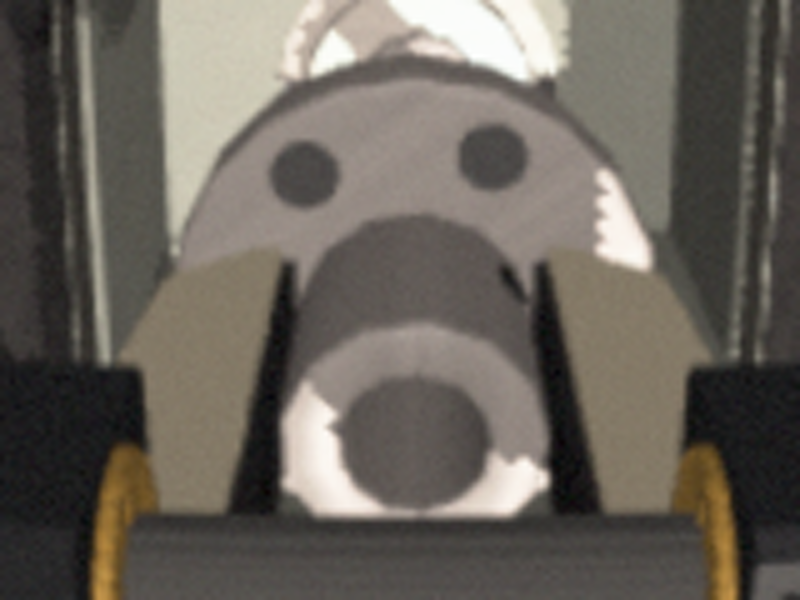

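```bash
python3 -m jog '[{"fingers":-1,"translation":[0.001,0.001,0.04],"turn":[0,0,0]},{"fingers":-1,"translation":[0.001,0.001,0.08],"turn":[0,0,0]},{"fingers":-1,"translation":[0.001,0.001,0.1],"turn":[0,0,0]},{"fingers":-1,"translation":[0.001,0.001,0.11],"turn":[0,0,0]},{"fingers":-1,"translation":[0.001,0.001,0.12],"turn":[0,0,0]},{"fingers":-1,"translation":[0.001,0.001,0.13],"turn":[0,0,0]}]'; python3 -m jog '[{"fingers":-1,"translation":[0,0,0.01],"turn":[0,0,0]},{"fingers":-1,"translation":[0,0,0.02],"turn":[0,0,0]},{"fingers":-1,"translation":[0,0,0.03],"turn":[0,0,0]}]'
```

```text
t: 8.05
eef_pos: [510.8, 383.3, 48.7]
tool_rot: [1.05, 2.96, 0.001]
contact_force: [-0.6, 1.7, -2.3]
gripper_width: 27.0
t: 8.43
eef_pos: [510.5, 383.0, 36.2]
tool_rot: [1.05, 2.961, 0.0]
contact_force: [-0.5, 0.7, -3.2]
gripper_width: 27.3
```

```bash
python3 -m jog '[{"fingers":-1,"translation":[0,0,0.012],"turn":[0,0,0]},{"fingers":-1,"translation":[0,0,0.024],"turn":[0,0,0]},{"fingers":-1,"translation":[0,0,0.036],"turn":[0,0,0]},{"fingers":-1,"translation":[0,0,0.046],"turn":[0,0,0]},{"fingers":-1,"translation":[0,0,0.052],"turn":[0,0,0]},{"fingers":-1,"translation":[0,0,0.052],"turn":[0,0,0]}]'; python3 -m jog '[{"fingers":-1,"translation":[0,0,0.003],"turn":[0,0,0]},{"fingers":-1,"translation":[0,0,0.006],"turn":[0,0,0]},{"fingers":-1,"translation":[0,0,0.006],"turn":[0,0,0]}]'
```

```text
t: 9.18
eef_pos: [510.3, 382.9, 15.4]
tool_rot: [-1.05, -2.961, 0.0]
contact_force: [0.2, 0.4, -2.8]
gripper_width: 27.4
t: 9.55
eef_pos: [510.4, 383.0, 13.2]
tool_rot: [-1.05, -2.961, 0.0]
contact_force: [-0.4, -0.8, -2.4]
gripper_width: 27.1
```

```bash
python3 -m jog '[{"fingers":-1,"translation":[0,0,0.002],"turn":[0,0,0]},{"fingers":-1,"translation":[0,0,0.002],"turn":[0,0,0]}]'; python3 -m jog '[{"fingers":-1,"translation":[0,0,0.0025],"turn":[0,0,0]},{"fingers":-1,"translation":[0,0,0.0025],"turn":[0,0,0]}]'
```

```text
t: 9.8
eef_pos: [510.5, 383.1, 12.5]
tool_rot: [1.05, 2.961, 0.0]
contact_force: [-0.1, 0.2, -1.9]
gripper_width: 27.6
t: 10.05
eef_pos: [510.7, 383.1, 12.5]
tool_rot: [1.05, 2.96, 0.0]
contact_force: [-2.9, -1.7, 4.9]
gripper_width: 27.3
```

```bash
python3 -m jog '[{"fingers":0,"translation":[0,0,0],"turn":[0,0,0]},{"fingers":0,"translation":[0,0,0],"turn":[0,0,0]},{"fingers":0,"translation":[0,0,0],"turn":[0,0,0]},{"fingers":0,"translation":[0,0,0],"turn":[0,0,0]}]';  python3 -m jog '[{"fingers":0,"translation":[0,0,-0.03],"turn":[0,0,0]},{"fingers":0,"translation":[0,0,-0.1],"turn":[0,0,0]},{"fingers":0,"translation":[0,0,-0.24],"turn":[0,0,0]},{"fingers":0,"translation":[-0.09,0,-0.38],"turn":[0,0,0]},{"fingers":0,"translation":[-0.16,0,-0.44],"turn":[0,0,0]},{"fingers":0,"translation":[-0.16,0,-0.44],"turn":[0,0,0]},{"fingers":0,"translation":[-0.16,0,-0.44],"turn":[0,0,0]}]'
python3 - <<'E'
from h import *
np.set_printoptions(precision=2,suppress=True)
s,im=snap("wrist","w7");M=R.from_rotvec(s["tool_rot"]).as_matrix();print(s["eef_pos"],s["tool_rot"])
h=cv2.cvtColor(im,cv2.COLOR_BGR2HSV)
g=proj("wrist",np.array([[443.5,381.8,75],[531.,0,75],[497.5,448.5,75],[568.2,391.3,75],[511.4,381.5,70]]),s);print(g)
m=cv2.inRange(h,(12,110,110),(32,255,255))
n,l,st,c=cv2.connectedComponentsWithStats(m)
for i in range(1,n):
    if st[i,4]>10 and 200<c[i,0]<460 and 30<c[i,1]<250: print(st[i,4],c[i],onz("wrist",c[i],75,s))
cv2.imwrite("pics/c7.png",im)
E
```

```text
t: 10.55
eef_pos: [510.4, 383.0, 11.3]
tool_rot: [-1.05, -2.961, 0.0]
contact_force: [0.3, 0.1, 0.0]
gripper_width: 46.1
t: 11.42
eef_pos: [559.4, 342.8, 186.7]
tool_rot: [-1.05, -2.96, 0.001]
contact_force: [-0.6, -0.4, 0.1]
gripper_width: 46.5
[559.38 342.79 186.72] [-1.05 -2.96  0.  ]
[[279.35  76.63]
 [128.24 320.56]
 [366.49  76.54]
 [365.45 166.65]
 [322.56 128.56]]
56 [278.73  76.25] [442.8  381.58  75.  ]
57 [365.53  76.16] [496.62 447.98  75.  ]
51 [364.47 166.16] [567.17 390.83  75.  ]
52 [280.35 190.23] [532.53 308.39  75.  ]
```

View pics/c7.png

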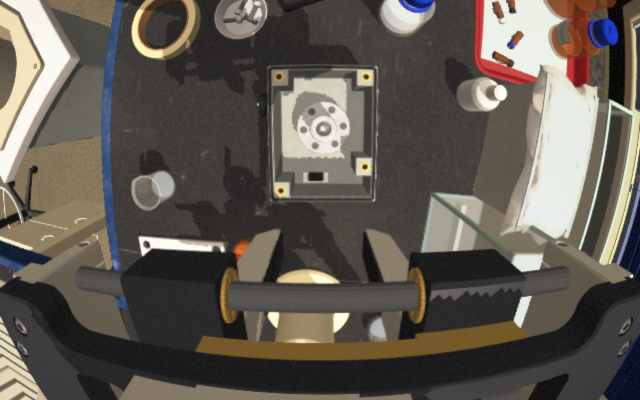

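```bash
python3 - <<'E'
from h import *
np.set_printoptions(precision=2,suppress=True)
W=np.array([[442.8,381.58],[532.53,308.39],[496.62,447.98],[567.17,390.83]])
print(fit2d(TH,W))
E
```

```text
(np.float64(0.8888254912178084), array([514.63, 378.26]), array([[-0.3 , -0.15],
       [ 0.03, -0.08],
       [ 0.09,  0.22],
       [ 0.18,  0.01]]))
```

```bash
python3 - <<'E'
from h import *
np.set_printoptions(precision=1,suppress=True)
s=dict(eef_pos=np.array([600,0,188.]),tool_rot=np.array([-2.2204,-2.2204,0]))
# axis: foot ellipse in wrist0/side/scene
im=cv2.imread("pics/wrist0.png")
ax=np.array([713,189])
for z in (165,200,240,280):
    P=onz("wrist",(415,45),z,s);print(z,P,np.hypot(*(P[:2]-ax)), "cover-dist",np.hypot(*(P[:2]-[544,89])))
print("scene foot",onz("scene",(267,193),0),"side foot",onz("side",(226,210),0))
print("wrist foot c",onz("wrist",(399,25),0,s))
for n,pts in (("scene",[(300,103),(320,98),(225,105),(262,125)]),("side",[(180,130),(258,115),(215,100)])):
  for p in pts: print(n,p,onz(n,p,170),onz(n,p,280))
a=cv2.resize(cv2.imread("pics/scene0.png")[75:215,200:340],(400,400),interpolation=cv2.INTER_CUBIC)
b=cv2.resize(cv2.imread("pics/side0.png")[75:235,140:300],(400,400),interpolation=cv2.INTER_CUBIC)
cv2.imwrite("pics/c8.png",np.hstack([a,b]))
E
```

```text
165 [666.5 128.4 165. ] 76.39949413391827 cover-dist 128.65760825641712
200 [655.9 119.4 200. ] 90.02161968529158 cover-dist 115.9442831039371
240 [643.8 109.2 240. ] 105.67449198932542 cover-dist 101.79129891211495
280 [631.7  98.9 280. ] 121.3842337454673 cover-dist 88.22521171569198
scene foot [712.8 189.    0. ] side foot [698.6 194.4   0. ]
wrist foot c [695.9 196.2   0. ]
scene (300, 103) [837.  -30.2 170. ] [563.7 193.6 280. ]
scene (320, 98) [ 835.4 -106.   170. ] [562.6 136.2 280. ]
scene (225, 105) [964.1 142.7 170. ] [660.  324.4 280. ]
scene (262, 125) [757.8 162.1 170. ] [503.8 339.1 280. ]
side (180, 130) [830.1 149.  170. ] [671.8 373.9 280. ]
side (258, 115) [698.   -6.1 170. ] [570.4 254.9 280. ]
side (215, 100) [856.9 -68.8 170. ] [692.4 206.7 280. ]
```

View pics/c8.png

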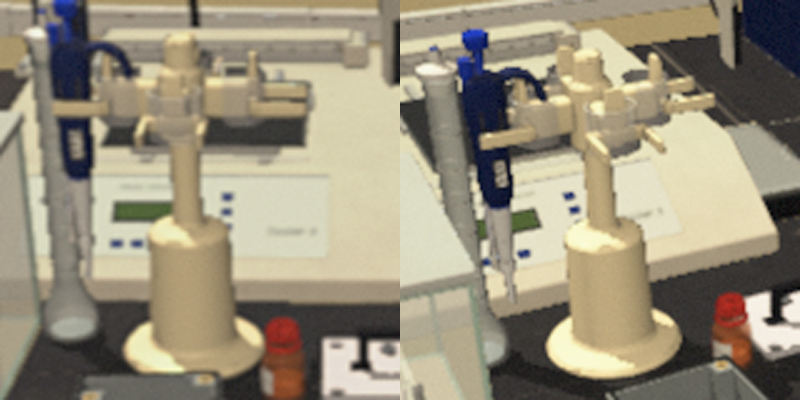

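```bash
python3 -m jog '[{"fingers":0,"translation":[0.018,-0.106,0],"turn":[0,0,0.051]},{"fingers":0,"translation":[0.036,-0.211,0],"turn":[0,0,0.102]},{"fingers":0,"translation":[0.055,-0.316,0],"turn":[0,0,0.153]},{"fingers":0,"translation":[0.073,-0.422,0],"turn":[0,0,0.204]},{"fingers":0,"translation":[0,-0.454,0],"turn":[0,0,0.255]},{"fingers":0,"translation":[-0.073,-0.487,0],"turn":[0,0,0.305]},{"fingers":0,"translation":[-0.147,-0.519,0],"turn":[0,0,0.356]},{"fingers":0,"translation":[-0.22,-0.551,0],"turn":[0,0,0.407]},{"fingers":0,"translation":[-0.293,-0.584,0],"turn":[0,0,0.458]},{"fingers":0,"translation":[-0.367,-0.616,0],"turn":[0,0,0.509]},{"fingers":0,"translation":[-0.367,-0.616,0],"turn":[0,0,0.509]},{"fingers":0,"translation":[-0.367,-0.616,0],"turn":[0,0,0.509]}]'
python3 - <<'E'
from h import *
np.set_printoptions(precision=2,suppress=True)
s,im=snap("wrist","w9");M=R.from_rotvec(s["tool_rot"]).as_matrix();print(s["eef_pos"],s["tool_rot"],M)
h=cv2.cvtColor(im,cv2.COLOR_BGR2HSV);w=cv2.inRange(h,(0,0,150),(180,60,255))
cs,hi=cv2.findContours(w,cv2.RETR_CCOMP,cv2.CHAIN_APPROX_NONE)
for i,c in enumerate(cs):
    a=cv2.contourArea(c);x,y,ww,hh=cv2.boundingRect(c)
    if a>2500 or (20<a and hi[0][i][3]>=0): print(a,(x,y,ww,hh),"hole" if hi[0][i][3]>=0 else "outer",np.array(cv2.minEnclosingCircle(c)[0]),onz("wrist",cv2.minEnclosingCircle(c)[0],5,s))
E
```

```text
t: 12.98
eef_pos: [517.7, 59.9, 186.3]
tool_rot: [-2.852, -1.314, 0.003]
contact_force: [-0.0, -0.0, -0.6]
gripper_width: 46.4
[517.75  59.86 186.26] [-2.85 -1.31  0.  ] [[ 0.65  0.76 -0.  ]
 [ 0.76 -0.65  0.  ]
 [-0.   -0.   -1.  ]]
9952.5 (277, 89, 91, 113) outer [322.   144.71] [541.58  90.23   5.  ]
89.5 (282, 186, 12, 12) hole [287.37 191.37] [470.35  74.11   5.  ]
94.0 (350, 167, 12, 12) hole [355.69 172.43] [551.09  37.     5.  ]
29.5 (343, 133, 7, 8) hole [346.23 136.54] [570.58  78.83   5.  ]
830.0 (315, 107, 13, 78) hole [321.  145.5] [540.02  90.28   5.  ]
107.0 (351, 93, 13, 13) hole [357.14  98.86] [610.49 105.68   5.  ]
112.0 (279, 93, 14, 13) hole [285.58  98.5 ] [545.24 162.14   5.  ]
96.0 (80, 91, 11, 19) hole [87.78 99.98] [330.94 380.84   5.  ]
38.0 (72, 89, 8, 8) hole [75.5 92.5] [319.86 411.27   5.  ]
249.5 (71, 70, 23, 22) hole [82.29 80.42] [342.6  413.25   5.  ]
36285.5 (429, 0, 211, 282) outer [533.5 138.5] [786.05 -90.37   5.  ]
85.5 (509, 12, 10, 12) hole [513.   17.5] [869.79  64.54   5.  ]
85.0 (493, 11, 11, 11) hole [498.  16.] [847.51  78.85   5.  ]
80.0 (478, 10, 10, 12) hole [483.   15.5] [825.74  91.58   5.  ]
82.5 (460, 10, 10, 11) hole [464.  15.] [800.06 107.03   5.  ]
25.0 (151, 9, 7, 7) hole [153.64  12.07] [493.95 386.39   5.  ]
```

```bash
python3 - <<'E'
from h import *
np.set_printoptions(precision=3,suppress=True)
W=np.array([[545.24,162.14],[470.35,74.11],[610.49,105.68],[551.09,37.]])
y,t,e=fit2d(TH,W);print(y,t,e)
s=robot.state();M=R.from_rotvec(s["tool_rot"]).as_matrix();yaw=np.arctan2(M[1,1],M[0,1]);print("tool yaw",yaw,"turn z units",-(y-yaw)/np.pi,"shift",(np.append(t,0)-s["eef_pos"])@M/400, s["eef_pos"],s["joints"])
E
```

```text
-0.7106057931441035 [540.216  89.995] [[ 0.216 -0.134]
 [-0.56  -0.028]
 [ 0.151  0.229]
 [ 0.193 -0.066]]
tool yaw -0.706999660828565 turn z units 0.0011478675669227571 shift [ 0.094 -0.005  0.466] [517.855  60.024 186.546] [ 0.017 -0.081  1.706  0.     1.519  0.724]
```

```bash
python3 -m jog '[{"fingers":0,"translation":[0.094,-0.005,0.07],"turn":[0,0,0.001]},{"fingers":0,"translation":[0.094,-0.005,0.2],"turn":[0,0,0.001]},{"fingers":0,"translation":[0.094,-0.005,0.33],"turn":[0,0,0.001]},{"fingers":0,"translation":[0.094,-0.005,0.4],"turn":[0,0,0.001]},{"fingers":0,"translation":[0.094,-0.005,0.44],"turn":[0,0,0.001]},{"fingers":0,"translation":[0.094,-0.005,0.46],"turn":[0,0,0.001]},{"fingers":0,"translation":[0.094,-0.005,0.46],"turn":[0,0,0.001]}]'; python3 -m jog '[{"fingers":0,"translation":[0,0,0.01],"turn":[0,0,0]},{"fingers":0,"translation":[0,0,0.02],"turn":[0,0,0]},{"fingers":0,"translation":[0,0,0.025],"turn":[0,0,0]},{"fingers":0,"translation":[0,0,0.025],"turn":[0,0,0]}]'
```

```text
t: 13.9
eef_pos: [542.2, 89.0, 4.0]
tool_rot: [2.857, 1.307, 0.001]
contact_force: [0.1, -0.2, -0.3]
gripper_width: 46.8
t: 14.4
eef_pos: [541.7, 88.6, -6.7]
tool_rot: [-2.857, -1.306, 0.0]
contact_force: [0.6, 0.6, -0.0]
gripper_width: 46.3
```

```bash
python3 -m jog '[{"fingers":0,"translation":[0,-0.004,0],"turn":[0,0,0]},{"fingers":-1,"translation":[0,-0.004,0],"turn":[0,0,0]},{"fingers":-1,"translation":[0,-0.004,0],"turn":[0,0,0]},{"fingers":-1,"translation":[0,-0.004,0],"turn":[0,0,0]},{"fingers":-1,"translation":[0,-0.004,0],"turn":[0,0,0]},{"fingers":-1,"translation":[0,-0.004,0],"turn":[0,0,0]},{"fingers":-1,"translation":[0,-0.004,0],"turn":[0,0,0]}]' 50; python3 -m jog '[{"fingers":-1,"translation":[0,0,-0.03],"turn":[0,0,0]},{"fingers":-1,"translation":[0,0,-0.1],"turn":[0,0,0]},{"fingers":-1,"translation":[0,0,-0.1],"turn":[0,0,0]}]'
```

```text
t: 15.28
eef_pos: [540.7, 89.7, -6.5]
tool_rot: [2.857, 1.306, 0.0]
contact_force: [-0.5, 0.4, 0.6]
gripper_width: 9.4
t: 15.65
eef_pos: [543.1, 89.9, 36.3]
tool_rot: [2.855, 1.306, 0.008]
contact_force: [-0.2, -0.0, -1.7]
gripper_width: 9.5
```

```bash
python3 -m jog '[{"fingers":-1,"translation":[-0.025,-0.048,-0.1],"turn":[0,0,0]},{"fingers":-1,"translation":[-0.043,-0.165,-0.19],"turn":[0,0,-0.051]},{"fingers":-1,"translation":[0.003,-0.303,-0.19],"turn":[0,0,-0.102]},{"fingers":-1,"translation":[0.074,-0.413,-0.19],"turn":[0,0,-0.153]},{"fingers":-1,"translation":[0.167,-0.477,-0.19],"turn":[0,0,-0.204]},{"fingers":-1,"translation":[0.275,-0.504,-0.19],"turn":[0,0,-0.255]},{"fingers":-1,"translation":[0.33,-0.518,-0.19],"turn":[0,0,-0.306]},{"fingers":-1,"translation":[0.392,-0.522,-0.19],"turn":[0,0,-0.356]},{"fingers":-1,"translation":[0.449,-0.521,-0.19],"turn":[0,0,-0.407]},{"fingers":-1,"translation":[0.505,-0.519,-0.19],"turn":[0,0,-0.458]},{"fingers":-1,"translation":[0.505,-0.519,-0.19],"turn":[0,0,-0.509]},{"fingers":-1,"translation":[0.505,-0.519,-0.19],"turn":[0,0,-0.509]}]'; python3 -m jog '[{"fingers":-1,"translation":[0,0,0],"turn":[0,0,0]},{"fingers":-1,"translation":[0,0,0],"turn":[0,0,0]}]'
python3 - <<'E'
from h import *
np.set_printoptions(precision=2,suppress=True)
s,im=snap("wrist","w10");snap("side","s10");snap("scene","e10")
M=R.from_rotvec(s["tool_rot"]).as_matrix();print(s["eef_pos"],M,np.arctan2(M[1,1],M[0,1]))
h=cv2.cvtColor(im,cv2.COLOR_BGR2HSV);w=cv2.inRange(h,(0,0,130),(180,60,255))
cs,hi=cv2.findContours(w,cv2.RETR_CCOMP,cv2.CHAIN_APPROX_NONE)
for i,c in enumerate(cs):
    a=cv2.contourArea(c);x,y,ww,hh=cv2.boundingRect(c)
    if a>20 and 180<x<460: print(a,(x,y,ww,hh),hi[0][i][3]>=0,np.array(cv2.minEnclosingCircle(c)[0]))
zt=s["eef_pos"][2]+6.5+5
P=np.c_[TH,np.zeros(4)]; c,d=np.cos(.889),np.sin(.889)
Wd=np.c_[TH@np.array([[c,d],[-d,c]])+[515,378.4],np.full(4,zt)]
print("expected cover-top holes",proj("wrist",Wd,s)); Wd[:,2]=75;print("threads",proj("wrist",Wd,s))
E
```

```text
t: 17.15
eef_pos: [515.2, 378.1, 108.0]
tool_rot: [-1.056, -2.958, 0.002]
contact_force: [-0.3, -0.5, -1.6]
gripper_width: 9.8
t: 17.4
eef_pos: [515.6, 378.1, 109.3]
tool_rot: [-1.058, -2.958, 0.0]
contact_force: [-0.5, -0.0, -1.6]
gripper_width: 9.3
[515.64 378.08 109.29] [[-0.77  0.63 -0.  ]
 [ 0.63  0.77 -0.  ]
 [ 0.   -0.   -1.  ]] 0.8836788052055184
142.5 (307, 313, 32, 9) False [322.5 318.5]
951.5 (456, 303, 32, 46) False [473.5 325.5]
740.5 (453, 256, 51, 21) False [478. 262.]
20570.5 (233, 121, 181, 160) False [323.   182.62]
51.5 (367, 213, 9, 9) True [371. 217.]
66.0 (358, 203, 21, 15) True [368. 211.]
41.0 (381, 133, 7, 12) True [383.5 138.5]
320.5 (385, 130, 20, 25) True [393.   141.83]
415.0 (240, 130, 25, 25) True [252.  141.9]
725.5 (188, 34, 60, 41) False [217.26  47.81]
428.0 (200, 24, 41, 26) False [220.   36.5]
1929.5 (395, 0, 72, 68) False [430.58  35.8 ]
expected cover-top holes [[251.09 142.05]
 [263.5  306.16]
 [393.   141.28]
 [385.28 275.95]]
threads [[264.78 137.19]
 [272.49 275.97]
 [379.46 136.57]
 [375.03 248.99]]
```

```bash
python3 -m jog '[{"fingers":-1,"translation":[0,0,0.025],"turn":[0,0,-0.0015]},{"fingers":-1,"translation":[0,0,0.045],"turn":[0,0,-0.0015]},{"fingers":-1,"translation":[0,0,0.058],"turn":[0,0,-0.0015]},{"fingers":-1,"translation":[0,0,0.067],"turn":[0,0,-0.0015]},{"fingers":-1,"translation":[0,0,0.072],"turn":[0,0,-0.0015]},{"fingers":-1,"translation":[0,0,0.072],"turn":[0,0,-0.0015]},{"fingers":-1,"translation":[0,0,0.072],"turn":[0,0,-0.0015]},{"fingers":-1,"translation":[0,0,0.072],"turn":[0,0,-0.0015]}]'
cat > chk.py <<'E'
from h import *
import sys
np.set_printoptions(precision=2,suppress=True)
k=sys.argv[1];s,im=snap("wrist","w"+k);_,si=snap("side","s"+k);_,sc=snap("scene","e"+k)
P=np.mean([robot.state()["eef_pos"] for _ in range(3)],0);M=R.from_rotvec(s["tool_rot"]).as_matrix();print(P,np.arctan2(M[1,1],M[0,1]),s["contact_force"],s["t"])
zb=s["eef_pos"][2]+6.5
c,d=np.cos(.889),np.sin(.889);Q=np.array([[c,d],[-d,c]])
def W(L,z):L=np.atleast_2d(L);return np.c_[L@Q+[515,378.4],np.full(len(L),z)]
print("exp holes top",proj("wrist",W(TH[[0,2]],zb+5),s).ravel(),"thr",proj("wrist",W(TH[[0,2]],75),s).ravel())
C=np.array([[-55,70],[-55,-70],[55,70],[55,-70]])
for n,i in(("wrist",im),("side",si),("scene",sc)):
    h=cv2.cvtColor(i,cv2.COLOR_BGR2HSV);o=cv2.inRange(h,(12,110,90),(32,255,255))
    ctr=proj(n,W([[0,0]],zb+5),s)[0];wm=cv2.inRange(h,(0,0,130),(180,60,255))
    y0,x0=np.mgrid[:400,:640]
    hull=cv2.convexHull(proj(n,W(C,zb+5),s).astype(np.float32));ins=np.zeros((400,640),np.uint8);cv2.fillConvexPoly(ins,hull.astype(np.int32),255)
    nn,l,st,ce=cv2.connectedComponentsWithStats(o&ins)
    print(n,"orange",[(ce[j].round(1).tolist(),int(st[j,4])) for j in range(1,nn) if st[j,4]>2])
    print("  expected threads",proj(n,W(TH,75),s).ravel()," holes top",proj(n,W(TH,zb+5),s).ravel(),"corners",proj(n,W(C,zb+5),s).ravel())
    dk=(255-wm)&cv2.erode(ins,np.ones((3,3)));nn,l,st,ce=cv2.connectedComponentsWithStats(dk)
    print("  dark",[(ce[j].round(1).tolist(),st[j].tolist()) for j in range(1,nn) if st[j,4]>5])
E
python3 chk.py 11
```

```text
t: 18.55
eef_pos: [516.0, 378.4, 81.0]
tool_rot: [1.048, 2.961, 0.001]
contact_force: [0.7, -0.1, -1.6]
gripper_width: 9.2
[515.87 378.36  80.79] 0.8906472360060648 [ 0.7  -0.1  -1.62] 18.55
exp holes top [250.95 141.52 392.88 141.71] thr [256.86 139.44 387.03 139.62]
wrist orange [([255.7, 140.2], 102), ([388.9, 140.6], 85), ([298.6, 294.1], 253), ([346.4, 294.8], 256)]
  expected threads [256.86 139.44 266.08 293.15 387.03 139.62 380.   264.89]  holes top [250.95 141.52 262.28 305.76 392.88 141.71 384.25 276.31] corners [231.52 122.64 248.09 317.88 412.39 122.89 395.38 318.11]
  dark [([234.5, 123.5], [232, 123, 8, 4, 11]), ([252.0, 141.6], [241, 132, 23, 21, 354]), ([392.7, 141.3], [382, 132, 22, 20, 329]), ([321.9, 270.7], [244, 160, 157, 158, 11610]), ([365.3, 208.0], [359, 204, 18, 13, 41]), ([370.9, 217.1], [368, 214, 7, 7, 43]), ([300.7, 240.3], [298, 239, 7, 4, 10]), ([295.2, 240.7], [294, 240, 3, 3, 6])]
side orange []
  expected threads [296.31 248.66 268.47 220.37 255.2  262.88 234.86 238.47]  holes top [296.2  241.07 268.13 213.17 254.68 255.11 234.2  231.01] corners [304.95 242.34 270.69 208.99 251.5  260.64 220.99 223.8 ]
  dark [([266.9, 228.9], [260, 211, 16, 35, 252]), ([251.0, 224.0], [249, 222, 5, 5, 13]), ([249.5, 238.3], [248, 238, 4, 2, 6]), ([250.4, 241.2], [247, 240, 7, 3, 14]), ([296.2, 242.3], [293, 241, 7, 3, 13]), ([254.5, 256.2], [252, 256, 6, 2, 8])]
scene orange []
  expected threads [267.84 234.72 270.23 207.01 224.86 235.56 229.86 213.3 ]  holes top [267.45 227.26 269.89 200.03 224.12 228.1  229.2  206.2 ] corners [273.26 230.27 275.55 197.39 217.26 231.36 225.6  198.27]
  dark [([247.6, 212.3], [244, 199, 9, 27, 163]), ([234.5, 216.1], [232, 214, 6, 5, 18]), ([225.3, 229.5], [223, 229, 6, 2, 11]), ([268.0, 228.5], [266, 228, 5, 2, 10])]
```

```bash
cat > lev.py <<'E'
from h import *
import sys
np.set_printoptions(precision=1,suppress=True)
k=sys.argv[1];zb=float(sys.argv[2]);c,d=np.cos(.889),np.sin(.889);Q=np.array([[c,d],[-d,c]])
C=np.array([[-55,70],[-55,-70],[55,-70],[55,70.]])
for n,f in(("side","s"),("scene","e")):
    im=cv2.imread(f"pics/{f}{k}.png");h=cv2.cvtColor(im,cv2.COLOR_BGR2HSV);w=cv2.inRange(h,(0,0,150),(180,45,255))
    top=proj(n,np.c_[C@Q+[515,378.4],np.full(4,zb+5)]);ctr=top.mean(0)
    roi=np.zeros_like(w);cv2.fillConvexPoly(roi,cv2.convexHull((ctr+(top-ctr)*1.25).astype(np.int32)),255)
    w=cv2.morphologyEx(w&roi,cv2.MORPH_CLOSE,np.ones((3,3)));cs,_=cv2.findContours(w,0,1);cc=np.vstack([x for x in cs if cv2.contourArea(x)>60])
    hu=cv2.convexHull(cc);e=1.
    while len(a:=cv2.approxPolyDP(hu,e,True))>4:e+=.3
    print(n,"area",cv2.contourArea(hu),"found",a[:,0].tolist(),"exp top",top.ravel())
    for u,v in zip(range(4),[1,2,3,0]):  # vertical profile of V at edge midpoints
        m=(top[u]+top[v])/2;x=int(round(m[0]));y=int(round(m[1]));print("  edge",u,v,m,"V rows",y-6,im[y-6:y+9,x].max(1).tolist())
E
python3 lev.py 11 87.3
```

```text
side area 2672.5 found [[303, 244], [252, 262], [211, 221], [273, 213]] exp top [305.  242.4 270.7 209.1 221.  223.9 251.5 260.7]
  edge 0 1 [287.8 225.7] V rows 220 [43, 40, 41, 36, 44, 40, 116, 220, 247, 248, 249, 234, 166, 166, 164]
  edge 1 2 [245.8 216.5] V rows 210 [192, 196, 195, 195, 194, 192, 213, 241, 248, 248, 248, 248, 248, 248, 249]
  edge 2 3 [236.2 242.3] V rows 236 [250, 249, 248, 248, 248, 248, 243, 220, 175, 114, 62, 63, 110, 143, 131]
  edge 3 0 [278.2 251.6] V rows 246 [164, 168, 168, 163, 216, 237, 184, 150, 124, 111, 114, 87, 42, 84, 111]
scene area 1803.5 found [[276, 199], [273, 231], [219, 232], [227, 199]] exp top [273.3 230.3 275.6 197.5 225.6 198.3 217.3 231.4]
  edge 0 1 [274.4 213.9] V rows 208 [235, 236, 235, 235, 235, 234, 233, 234, 234, 233, 213, 163, 143, 144, 143]
  edge 1 2 [250.6 197.9] V rows 192 [151, 151, 148, 143, 141, 139, 140, 140, 137, 132, 133, 131, 131, 129, 115]
  edge 2 3 [221.4 214.9] V rows 209 [60, 58, 57, 59, 56, 60, 70, 92, 111, 122, 131, 167, 196, 206, 209]
  edge 3 0 [245.3 230.9] V rows 225 [148, 151, 143, 169, 227, 235, 214, 167, 139, 112, 94, 75, 57, 76, 102]
```

```bash
python3 -m jog '[{"fingers":-1,"translation":[0,0,0],"turn":[0,0,0]},{"fingers":-1,"translation":[0,0,0],"turn":[0,0,0]},{"fingers":-1,"translation":[0,0,0],"turn":[0,0,0]},{"fingers":-1,"translation":[0,0,0],"turn":[0,0,0]},{"fingers":-1,"translation":[0,0,0],"turn":[0,0,0]},{"fingers":-1,"translation":[0,0,0],"turn":[0,0,0]},{"fingers":-1,"translation":[0,0,0],"turn":[0,0,0]},{"fingers":-1,"translation":[0,0,0],"turn":[0,0,0]}]'; python3 chk.py 12 | head -5; python3 lev.py 12 87.3 | grep found
python3 - <<'E'
import cv2,numpy as np
for f in "se":
    a,b=[cv2.imread(f"pics/{n}.png") for n in (dict(s="side0",e="scene0")[f],f+"12")]
    d=(cv2.absdiff(a,b).max(2)>40).astype(np.uint8)
    for nm,(x,y,w) in dict(s=dict(beaker=(338,215,14),bottle=(273,207,10),tape=(394,276,30)),e=dict(beaker=(351,225,12),bottle=(300,203,9),tape=(355,290,30)))[f].items(): print(f,nm,d[y-w:y+w,x-w:x+w].sum(),4*w*w)
E
```

```text
t: 19.7
eef_pos: [515.8, 378.3, 80.7]
tool_rot: [1.048, 2.962, 0.0]
contact_force: [-0.1, -0.4, -2.4]
gripper_width: 9.2
[515.78 378.3   80.64] 0.8906764999684361 [-0.09 -0.43 -2.39] 19.7
exp holes top [251.23 141.62 393.14 141.84] thr [257.04 139.57 387.38 139.77]
wrist orange [([255.8, 140.4], 102), ([389.1, 140.6], 94), ([298.6, 294.1], 251), ([346.4, 294.7], 255)]
  expected threads [257.04 139.57 266.25 293.43 387.38 139.77 380.3  265.17]  holes top [251.23 141.62 262.51 305.83 393.14 141.84 384.48 276.4 ] corners [231.79 122.74 248.31 317.96 412.66 123.02 395.59 318.2 ]
  dark [([234.1, 123.6], [232, 123, 7, 4, 10]), ([251.9, 141.5], [241, 131, 23, 22, 344]), ([392.7, 141.5], [382, 132, 22, 21, 339]), ([321.9, 270.6], [244, 160, 157, 158, 11637]), ([365.8, 207.8], [359, 204, 19, 13, 41]), ([370.9, 217.1], [368, 214, 7, 7, 43]), ([353.1, 237.0], [351, 236, 5, 3, 7]), ([348.7, 246.7], [346, 246, 6, 2, 7])]
side area 2701.0 found [[303, 244], [251, 262], [210, 221], [273, 213]] exp top [305.  242.4 270.7 209.1 221.  223.9 251.5 260.7]
scene area 1867.0 found [[272, 231], [220, 233], [226, 200], [275, 198]] exp top [273.3 230.3 275.6 197.5 225.6 198.3 217.3 231.4]
s beaker 76 784
s bottle 217 400
s tape 284 3600
e beaker 75 576
e bottle 0 324
e tape 431 3600
```

```bash
python3 -c "
from plant import finish_job
print(finish_job())"
```

```text
the job is handed in; nothing more can be done
None
```

The wheel is on the spindle and released. The job was handed in at about 20 s with the arm still holding the cover, turned the matching way, above the case.

**Wheel:** The first grasp closed on nothing. The finger tips end about 28 mm short of the reported TCP, so I went lower and gripped the hub. Lowering showed no upward push until about 5 N, at the expected shoulder height. The view after release shows the wheel sitting on the spindle inside the case.

**Cover position:** It is level to within about a pixel in the scene view. It did not drift over the last second, and the grip stayed at 9.2 mm on the bar. By the reported pose its underside is about 12 mm above the rim, or about 11 mm above the seal. The spacing of the holes in the wrist picture puts it 1–2 mm lower; I left that unresolved because both are about a centimetre.

**Threads:** The two left threads (1 and 3) show in their holes, which sit within about 1 mm of where they should be. The two right-hand holes (2 and 4) were hidden by the gripper. Their alignment is inferred from the measured position and angle (tool 0.8907 rad, case 0.889 rad), not seen.

**Bystanders:** No move passed close to the beaker, bottle or tape roll. Comparing the first and last pictures showed changed pixels around all three in the side view. In the scene view only the beaker and tape roll changed. I put this down to shadows and occlusion but did not check further. I had used all 12 picture views before the cover grasp, so the cover stage was checked by numbers only.

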